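# Seat the pepper mill on its charging pad

## Task

Pick up the rechargeable pepper mill and put it on its charging dock, sliding it gently about until its round foot drops inside the pad's raised rim and sits down flat, with no edge riding on the rim; then let go. The pad is not in the middle of the dock and has to be found by feel: never bear on the dock with more than about 20 N, do not drop the mill or knock it over, and leave the cutlery tray, ladle, spatula and toilet roll holder where they are.

Things in the scene. Friction and masses are not known exactly. Their poses are not given: they have to be found in the camera images.
- mill: Rechargeable pepper mill standing upright on the table, 115 mm tall, 0.2 to 0.33 kg. Steel foot: round, 48 mm diameter, flat underside, 14 mm high; above it a glass body 43 mm in diameter up to 70 mm; then a black square head up to 115 mm. Origin: centre of the foot's underside; z up the mill, x and y square to the head's flats.
- mill_head (a point): Grasping point in the mill's black head, on its axis 93 mm above the foot's underside. The head is 42 x 42 mm with flat upright sides, from 70 to 115 mm above the underside: grasp across two opposite flats. Axes as the mill.
- dock: Grey round charging dock fixed to the table: housing 112 mm diameter, top 18 mm above the table. Origin: centre of its underside on the table, z up. On it stands the charging pad, a round copper dish of 62 mm outer diameter whose centre is NOT the dock's centre: it lies 4 to 9 mm away in any direction, differs every time and is not in the reported poses. It stays put under side pushes below 30 N.
- dock_rim (a point): Point on the DOCK's axis (not the pad's) at the height of the pad's rim top, 30 mm above the table; the rim is 5 mm wide. The pad is sprung: pressed on, it starts to sink at about 4 N, then 1 N more per mm, to a hard stop 6 mm down (about 10 N). When the foot finds the dish it drops 4 mm relative to the rim, the upward force falls away and the rim blocks sliding.
- dock_floor (a point): Point on the DOCK's axis (not the pad's) at the height of the dish's flat black floor, 26 mm above the table. The floor is 52 mm across inside the rim, so the 48 mm foot has 2 mm play all round. A seated, released mill stands with its origin at this height: the spring carries it without sinking.
- tray: Bystander: white plastic cutlery tray with three compartments, 290 x 190 x 45 mm, long side along x. Origin: centre of its underside.
- ladle: Bystander: steel ladle lying on the table, bowl 84 mm diameter and 30 mm high, handle 8 mm thick reaching to 270 mm from the bowl along -x. Origin: under the bowl's centre.
- spatula: Bystander: yellow spatula 260 mm long lying on the table along its x axis, handle to -x. Origin: on its underside.
- holder: Bystander: chrome toilet roll holder standing on a 70 x 90 x 10 mm foot plate, with a bar along y 65 mm above the table from 30 mm on the -y side to 112 mm on the +y side, its end turned up to 80 mm. Origin: centre of the foot plate's underside.
Not all that is in view belongs to the job. There is more than one size of the mill; the job needs the smallest. Several things have the shape of the dock; the one meant has the colours described above.

How it is judged:
By the outcome, as a careful person would: the job done as asked, in the order asked, and still so for the second after the job is handed in, with the robot touching nothing.
It also fails if it takes over 72 s, if anything falls off the work surface, if the arm or the gripper's body presses on something with over 40 N, if the wrist force passes 120 N, or if a joint passes its speed limit or range.

## Robot

A 6-joint arm with a two-finger parallel gripper is mounted at the origin on the work surface. World frame = base frame: x ahead of the robot, y to its left, z up, the work surface at z = 0. Lengths are in m, angles in rad, forces in N, time in s.
With the tool pointing down it reaches from about 0.25 to 0.775 m from the base axis. Payload 4 kg.
Tool frame: the origin (TCP) lies at the very end of the fingers, on their centre line; the grasp point (between the pads) lies 19 mm behind it; x points along the fingers, y is the direction in which the jaws open and shut, and the axes are right-handed (so a half turn about x gives the same grasp; the last joint's range is limited). The gripper opens to 94 mm and grips with 3 to 60 N. Pads are 16 mm wide; open, the fingers measure 119 mm over their backs; the gripper's body (75 mm by 177 mm) begins 78 mm behind the grasp point.
Start: joints at [1.088, 0.087, 1.371, -0, 1.684, -0.103], TCP at [0.204, 0.511, 0.206] pointing down, gripper open.
Joint ranges: [-3.1, 3.1], [-0.76, 2.03], [0.27, 2.55], [-1.08, 4.22], [0.17, 2.65], [-2.57, 2.57]. Speed limits (rad/s): [2.79, 2.79, 3.14, 3.14, 3.14, 3.14].

## Interface

Orientations are given as [roll, pitch, yaw] about the fixed x, y, z axes, in that order (R = Rz(yaw) Ry(pitch) Rx(roll)).
In Python, from bench import robot gives the robot as it stands.
- The arm moves only by the tool carry_out, never from a script. Its argument "targets" is a list of rows, each a list of 5 numbers: the closure, from 0 (fully open) to 1 (shut), then the shift along the tool's x, y, z in cm, then the turn about the tool's x in degrees. In form: [[fingers, tx, ty, tz, turn], ...]. A call has 1 to 20 rows; each row shifts and turns the commanded pose from where the row before left it, along the tool's axes as they then stand; what a row does not reach is not made up. A row lasts 1/10 s, in which the tool goes at most 50 mm and 8.59 degrees, less where a joint would pass 70% of its speed; a pose out of reach is approached as far as the arm can. A call is refused whole if a number of a shift passes 5 or a number of a turn 8.59, either way. A call with a gripper value outside its range is refused whole. The fingers move at their own pace and stop on an object; the grip force is fixed at half the most. Time passes only in rows, so rows that do not move let the fingers close. It gives the time, the measured TCP pose, the force and the opening at its end, in the units of the state.
- robot.get_obs(): the state, without advancing time (a new reading comes with each control period).
- robot.snapshot(name): name is "scene" or "top" or "wrist"; returns a dict with "image" (420x560x3 uint8, red, green, blue), "camera_matrix" (3x3 intrinsics, pixels), "distortion" ([k1, k2, p1, p2, k3] as OpenCV has them; the pictures are not rectified), "pose" (4x4, takes a point from camera to world coordinates). Camera axes: x right, y up, looking along -z (the intrinsics and any distortion apply to the point x, -y, -z); pixel columns grow to the right and rows downward; lengths in m; the calibration is good to about 2 mm. A picture is of the moment at which its call begins. There is no depth.
- robot.close_job(): hands the job in, once; it reports no verdict.
The state is a dict: "time": time; "joint_positions": joint angles; "qvel": joint speeds; "joint_torque": joint torques, N m; "tool_pos": TCP position; "ee_rot": TCP orientation; "wrist_force": force on the tool from outside, world axes, zero at the start; "wrist_torque": the same for the moment, N m; "width": finger opening in m.
Only numpy, scipy, OpenCV 4.12 (cv2) and the standard library are available. Lean on these libraries where they do the work, as an engineer would, in place of code of your own. Each camera call takes 0.05 s, during which the arm holds its last target. There are 200 camera calls.

## Working session

There is one attempt and no reset: what is moved stays moved. The work goes in short steps, Python scripts to look and compute and a tool call to move; the robot and the scene stay as the last step left them, time stands still between calls to the robot, and variables do not carry over. Pictures are saved under pics/ and viewed, about 8 in all and at most 12, crops included, and the job is handed in when it is done.

Besides the shell and the picture viewer there is one more tool, called after "Emit:" by a JSON object that holds its "api" and its "payload", one argument or row to a line. carry_out: Moves the arm, as the interface text tells. Its arguments: {"type":"object","properties":{"targets":{"type":"array","items":{"type":"array","items":{"type":"number"}}}},"required":["targets"]}

```bash
mkdir -p pics
cat > h.py <<'E'
import numpy as np, cv2
from bench import robot
def snap(n,f):
    s=robot.snapshot(n); cv2.imwrite('pics/'+f+'.png',s['image'][:,:,::-1]); np.savez('pics/'+f+'.npz',**{k:np.array(s[k]) for k in s}); return s
def ray(s,u,v):
    p=cv2.undistortPoints(np.array([[[u,v]]],float),np.array(s['camera_matrix']),np.array(s['distortion']))[0,0]
    T=np.array(s['pose']); return T[:3,3],T[:3,:3]@np.array([p[0],-p[1],-1])
def atz(s,u,v,z):
    o,d=ray(s,u,v); return (o+d*(z-o[2])/d[2]).round(4)
def proj(s,P):
    T=np.array(s['pose']); c=T[:3,:3].T@(np.array(P,float)-T[:3,3]); c=np.array([c[0],-c[1],-c[2]])
    return cv2.projectPoints(c.reshape(1,3),np.zeros(3),np.zeros(3),np.array(s['camera_matrix']),np.array(s['distortion']))[0].ravel().round(1)
E
python3 - <<'E'
from h import *
a=snap('top','top1'); b=snap('scene','scene1'); snap('wrist','wrist1')
print(robot.get_obs()); print(a['pose'],b['pose'])
E
```

```text
{'time': 0.15, 'joint_positions': array([ 1.08791056e+00,  8.77796279e-02,  1.37187965e+00, -1.00461756e-05,
        1.68360472e+00, -1.03110791e-01]), 'qvel': array([-0.0011497 , -0.0026748 , -0.005394  ,  0.00063075,  0.00139945,
        0.00248305]), 'joint_torque': array([ 1.45330589e-03, -3.40643334e+01, -3.02792716e+01,  7.17997388e-02,
        3.05945508e-02, -1.19694996e-04]), 'tool_pos': array([0.20370991, 0.51043528, 0.20459004]), 'ee_rot': array([-1.66793346,  1.56912495, -2.04770956]), 'wrist_force': array([0.67619435, 0.06754503, 0.4192928 ]), 'wrist_torque': array([ 0.02676263, -0.03674239,  0.05433884]), 'width': 0.09412973054109378}
[[-0.02613045  0.99053402 -0.13475736  0.41039269]
 [-0.99965219 -0.02541109  0.00705578 -0.0268808 ]
 [ 0.00356466  0.13489487  0.99085351  1.36054054]
 [ 0.          0.          0.          1.        ]] [[ 1.07138530e-01 -7.49240108e-01  6.53575241e-01  1.27751531e+00]
 [ 9.94243481e-01  8.14718989e-02 -6.95861286e-02 -1.24429679e-01]
 [-1.11129740e-03  6.57268278e-01  7.53655873e-01  8.79727117e-01]
 [ 0.00000000e+00  0.00000000e+00  0.00000000e+00  1.00000000e+00]]
```

View pics/top1.png

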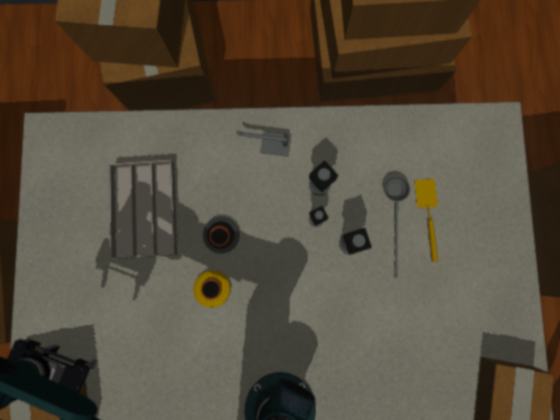

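View pics/scene1.png

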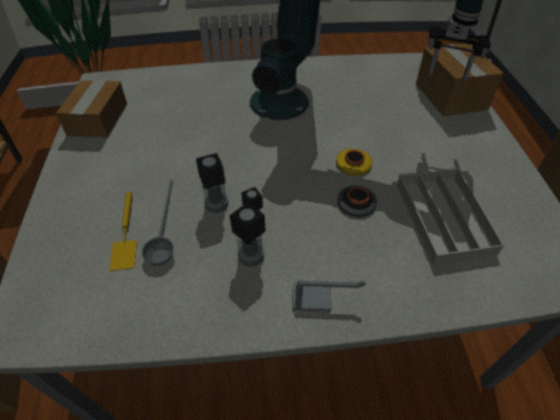

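The top view shows three mills, at (323,176), (357,240) and (318,215). The one at (318,215) is the smallest. There are two docks: yellow at (212,289) and grey at (220,235), and grey is the one described. I'll confirm both in one enlarged crop.

Run:
```python
from h import *
s=np.load('pics/top1.npz')
im=s['image'][:,:,::-1]
a=cv2.resize(im[150:270,285:385],None,fx=4,fy=4,interpolation=cv2.INTER_CUBIC)
b=cv2.resize(im[200:300,185:260],None,fx=4.8,fy=4.8,interpolation=cv2.INTER_CUBIC)
cv2.imwrite('pics/crop1.png',cv2.convertScaleAbs(np.hstack([a,b]),alpha=1.6))
print(a.shape,b.shape)
for u,v,z in [(318,215,.115),(323,176,.115),(357,240,.115),(220,235,.018),(220,235,.03),(212,289,.03),(275,143,.01)]: print(u,v,atz(s,u,v,z))
```

```text
(480, 400, 3) (480, 360, 3)
318 215 [ 0.5548 -0.1226  0.115 ]
323 176 [ 0.668  -0.1411  0.115 ]
357 240 [ 0.4807 -0.2306  0.115 ]
220 235 [0.5123 0.1719 0.018 ]
220 235 [0.5113 0.1701 0.03  ]
212 289 [0.3509 0.1948 0.03  ]
275 143 [ 0.8    -0.0026  0.01  ]
```

View pics/crop1.png

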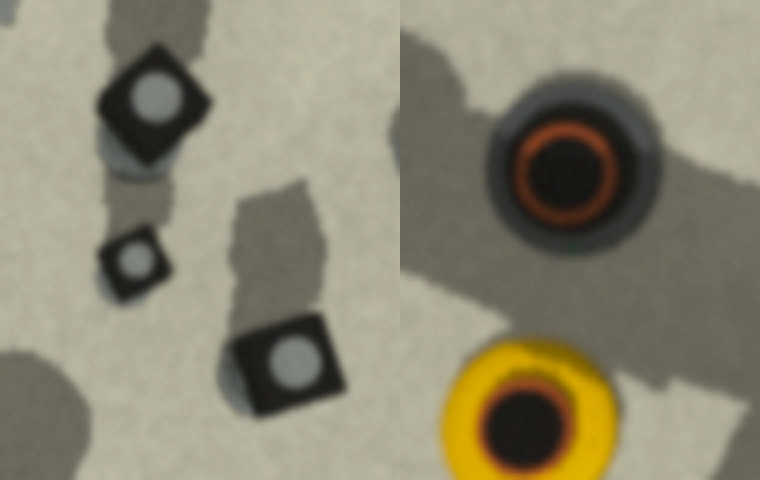

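```bash
cat >> h.py <<'E'
from scipy.spatial.transform import Rotation as Ro
def go(P,yaw):
    "print shift to P in tool axes (cm), turn (deg) that puts jaw axis at yaw (mod 180)"
    o=robot.get_obs(); R=Ro.from_euler('xyz',o['ee_rot']).as_matrix()
    y=np.degrees(np.arctan2(R[1,1],R[0,1])); d=(yaw-y+90)%180-90
    print('t',o['time'],'pos',o['tool_pos'].round(4),'jawyaw',y.round(1),'F',o['wrist_force'].round(2),'w',round(o['width'],4))
    print('R',R.round(3).tolist()); print('shift cm tool axes',(R.T@(np.array(P)-o['tool_pos'])*100).round(2),'turn about tool x (down => negated):',round(-d,1))
E
python3 - <<'E'
from h import *
s=np.load('pics/top1.npz')
m=atz(s,319.25,215.25,.115);print('mill',m)
print('dock',atz(s,221.3,234.2,.018),atz(s,221.3,234.2,.009),'pad',atz(s,219.6,236,.03))
q=[atz(s,285+u/4,150+v/4,.115) for u,v in [(98,257),(148,227),(172,268),(125,302)]]
print(q,[np.linalg.norm(q[i]-q[i-1]) for i in range(4)],[np.degrees(np.arctan2(*(q[i]-q[i-1])[1::-1])) for i in range(4)])
go([m[0],m[1],.20],-59.5)
E
```

```text
mill [ 0.554  -0.1261  0.115 ]
dock [0.5146 0.1679 0.018 ] [0.5153 0.1692 0.009 ] pad [0.5083 0.1714 0.03  ]
[array([ 0.5576, -0.0984,  0.115 ]), array([ 0.5783, -0.1349,  0.115 ]), array([ 0.5484, -0.1509,  0.115 ]), array([ 0.5249, -0.1165,  0.115 ])] [np.float64(0.03737512541784973), np.float64(0.04196117252889869), np.float64(0.03391179735726201), np.float64(0.041660652899348546)] [np.float64(28.96526563793467), np.float64(-60.44141824592515), np.float64(-151.8480046613917), np.float64(124.338527354918)]
t 0.15 pos [0.2037 0.5104 0.2046] jawyaw 68.2 F [0.68 0.07 0.42] w 0.0941
R [[-0.001, 0.371, 0.929], [-0.001, 0.929, -0.371], [-1.0, -0.002, -0.0]]
shift cm tool axes [  0.53 -46.13  56.13] turn about tool x (down => negated): -52.3
```

Emit:
{"api": "carry_out", "payload": {
  "targets": [
    [0,0,-3.1,3.75,0],
    [0,0,-3.1,3.75,0],
    [0,0,-3.1,3.75,0],
    [0,0,-3.1,3.75,0],
    [0,0,-3.1,3.75,0],
    [0,0,-3.1,3.75,0],
    [0,0,-3.1,3.75,0],
    [0,0,-3.1,3.75,0],
    [0,0,-3.1,3.75,0],
    [0,0,-3.1,3.75,0],
    [0,0,-3.1,3.75,0],
    [0,0,-3.1,3.75,0],
    [0,0,-3.1,3.75,0],
    [0,0,-3.1,3.75,0],
    [0,0,-2.5,3.5,0]
  ]
}}

```text
time: 1.65
tool_pos: [0.5542, -0.1255, 0.205]
ee_rot: [-2.97, 1.57, 2.932]
wrist_force: [1.0, -0.0, 0.8]
width: 0.0939
```

Emit:
{"api": "carry_out", "payload": {
  "targets": [
    [0,0,0,0,8.5],
    [0,0,0,0,8.5],
    [0,0,0,0,8.5],
    [0,0,0,0,8.5],
    [0,0,0,0,8.5],
    [0,0,0,0,8.5],
    [0,0,0,0,8.5],
    [0,0,0,0,8.5],
    [0,0,0,0,8.5],
    [0,0,0,0,8.5],
    [0,0,0,0,8.5],
    [0,0,0,0,8.5],
    [0,0,0,0,8.5],
    [0,0,0,0,8.5],
    [0,0,0,0,8.5],
    [0,0,0,0,0]
  ]
}}

```text
time: 3.25
tool_pos: [0.5536, -0.123, 0.205]
ee_rot: [-0.908, 1.57, 2.77]
wrist_force: [0.9, 0.2, -0.9]
width: 0.0942
```

Run:
```python
from h import *
go([.554,-.1261,.079],-59.5)
s=snap('wrist','wrist2'); print(proj(s,[.554,-.1261,.115]))
```

```text
t 3.25 pos [ 0.5536 -0.123   0.205 ] jawyaw -59.2 F [ 0.87  0.22 -0.86] w 0.0942
R [[-0.001, 0.511, -0.859], [0.0, -0.859, -0.511], [-1.0, -0.001, 0.001]]
shift cm tool axes [12.6   0.29  0.12] turn about tool x (down => negated): 0.3
[287.5 212.8]
```

View pics/wrist2.png

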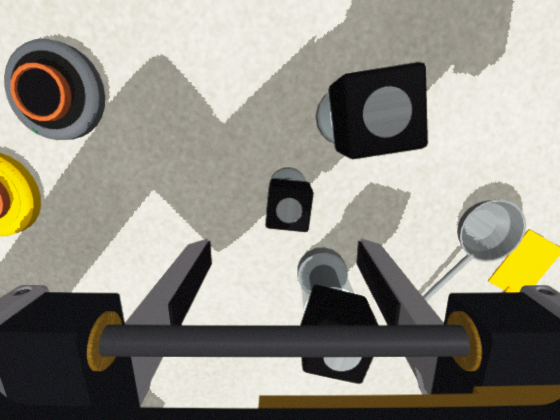

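Run:
```python
from h import *
s=np.load('pics/wrist2.npz'); t=np.load('pics/top1.npz')
print(atz(s,289,210,.115), 'B foot',atz(s,322,272,.0),'A foot',atz(s,335,115,0))
for h in (.115,.14,.165,.19): print(h,atz(s,342,355,h),atz(t,358.7,240.5,h),'A',atz(s,388,111,h),atz(t,324,174,h))
```

```text
[ 0.557  -0.1259  0.115 ] B foot [ 0.4746 -0.2319  0.    ] A foot [ 0.6609 -0.1309  0.    ]
0.115 [ 0.4458 -0.26    0.115 ] [ 0.4791 -0.2354  0.115 ] A [ 0.6754 -0.153   0.115 ] [ 0.6738 -0.1442  0.115 ]
0.14 [ 0.4623 -0.2434  0.14  ] [ 0.4777 -0.2312  0.14  ] A [ 0.6705 -0.1464  0.14  ] [ 0.6685 -0.1418  0.14  ]
0.165 [ 0.4787 -0.2268  0.165 ] [ 0.4764 -0.227   0.165 ] A [ 0.6656 -0.1397  0.165 ] [ 0.6632 -0.1395  0.165 ]
0.19 [ 0.4951 -0.2102  0.19  ] [ 0.475  -0.2228  0.19  ] A [ 0.6607 -0.1331  0.19  ] [ 0.658  -0.1371  0.19  ]
```

Emit:
{"api": "carry_out", "payload": {
  "targets": [
    [0,3.2,0.35,0,0],
    [0,3.2,0,0,0],
    [0,3.2,0,0,0],
    [0,3.1,0,0,0],
    [0,0,0,0,0],
    [0.4,0,0,0,0],
    [0.45,0,0,0,0],
    [0.5,0,0,0,0],
    [0.55,0,0,0,0],
    [0.6,0,0,0,0],
    [0.7,0,0,0,0],
    [0.8,0,0,0,0],
    [0.8,0,0,0,0],
    [0.8,0,0,0,0]
  ]
}}

```text
time: 4.7
tool_pos: [0.5558, -0.1262, 0.0787]
ee_rot: [2.382, 1.57, -0.223]
wrist_force: [-0.3, 0.3, 1.1]
width: 0.0428
```

Run:
```python
from h import *
go([.5555,-.126,.2],-59.5)
```

```text
t 4.7 pos [ 0.5558 -0.1262  0.0787] jawyaw -59.3 F [-0.29  0.33  1.08] w 0.0428
R [[0.0, 0.511, -0.859], [-0.0, -0.859, -0.511], [-1.0, 0.0, -0.0]]
shift cm tool axes [-1.213e+01 -2.000e-02  1.000e-02] turn about tool x (down => negated): 0.2
```

Emit:
{"api": "carry_out", "payload": {
  "targets": [
    [0.8,-2,0,0,0],
    [0.8,-3,0,0,0],
    [0.8,-3,0,0,0],
    [0.8,0,-2,0,0],
    [0.8,0,-4,-0.1,0],
    [0.8,0,-4,-0.2,0],
    [0.8,0,-4,-0.2,0],
    [0.8,0,-4,-0.2,0],
    [0.8,0,-4,-0.2,0],
    [0.8,0,-4,0,0],
    [0.8,0,-2,0,0],
    [0.8,0,0,0,0],
    [0.8,0,0,0,0],
    [0.8,0,0,0,0]
  ]
}}

```text
time: 6.1
tool_pos: [0.4205, 0.1183, 0.158]
ee_rot: [0.288, 1.57, -2.318]
wrist_force: [-0.1, 0.4, -2.3]
width: 0.043
```

Run:
```python
from h import *
go([.5083,.1714,.1287],-59.5)
s=snap('wrist','wrist3'); print(proj(s,[.5083,.1714,.03]),proj(s,[.515,.168,.018]),s['pose'])
```

```text
t 6.1 pos [0.4205 0.1183 0.158 ] jawyaw -59.3 F [-0.15  0.43 -2.35] w 0.043
R [[-0.001, 0.51, -0.86], [-0.001, -0.86, -0.51], [-1.0, 0.0, 0.001]]
shift cm tool axes [  2.92  -0.08 -10.26] turn about tool x (down => negated): 0.2
[283.5  97.6] [289.9  94.2] [[ 5.10286377e-01  8.26026187e-01  2.39350269e-01  4.89589535e-01]
 [-8.60004436e-01  4.89986804e-01  1.42496674e-01  1.60083024e-01]
 [ 4.27510713e-04 -2.78556405e-01  9.60419776e-01  3.37303583e-01]
 [ 0.00000000e+00  0.00000000e+00  0.00000000e+00  1.00000000e+00]]
```

View pics/wrist3.png

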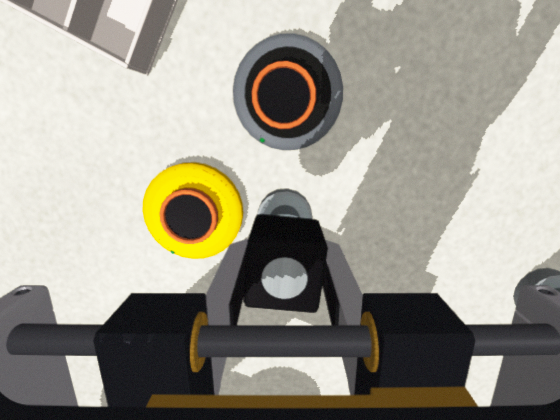

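The wrist view shows the grey dock at (288,92) with its copper ring at (284,95). The mill is held upright, with its head at (285,260). Next I'll fit the ring from its orange pixels.

Run:
```python
from h import *
from scipy.optimize import least_squares
for f,box,e in [('wrist3',(30,150,230,345),0),('top1',(215,255,200,240),0)]:
    s=np.load(f'pics/{f}.npz'); im=s['image'].astype(int); r,g,b=im[...,0],im[...,1],im[...,2]
    m=(r>1.6*g)&(r>60); mm=np.zeros_like(m); y0,y1,x0,x1=box; mm[y0:y1,x0:x1]=m[y0:y1,x0:x1]
    v,u=np.nonzero(mm); P=np.array([atz(s,a,c,.03) for a,c in zip(u,v)])[:,:2]
    q=least_squares(lambda p:np.hypot(*(P-p[:2]).T)-p[2],[*P.mean(0),.029],loss='soft_l1',f_scale=.002).x
    d=np.hypot(*(P-q[:2]).T); print(f,len(P),'pad',q.round(4),'r range',d.min().round(4),d.max().round(4))
s=np.load('pics/wrist3.npz')
# dock silhouette, approximate edges at z .018
for a,c in [(233,90),(342,92),(288,32),(287,150)]: print(atz(s,a,c,.018),atz(s,a,c,.0))
# predicted foot outline for the held mill
print(proj(s,[.4205,.1183,.0793]),proj(s,[.4205+.0206,.1183+.0122,.0793]),proj(s,[.4205,.1183,.194]))
i=cv2.resize(s['image'][20:220,180:380,::-1],None,fx=3,fy=3,interpolation=cv2.INTER_CUBIC); cv2.imwrite('pics/crop3.png',i)
```

```text
wrist3 1372 pad [0.5099 0.1725 0.0281] r range 0.0244 0.0317
top1 40 pad [0.51   0.1732 0.0276] r range 0.0244 0.0304
[0.4897 0.2185 0.018 ] [0.4897 0.2218 0.    ]
[0.5432 0.1246 0.018 ] [0.5463 0.1226 0.    ]
[0.5618 0.1981 0.018 ] [0.5658 0.2003 0.    ]
[0.4665 0.1424 0.018 ] [0.4652 0.1414 0.    ]
[284.4 215.1] [284.5 188.9] [285.  279.7]
```

View pics/crop3.png

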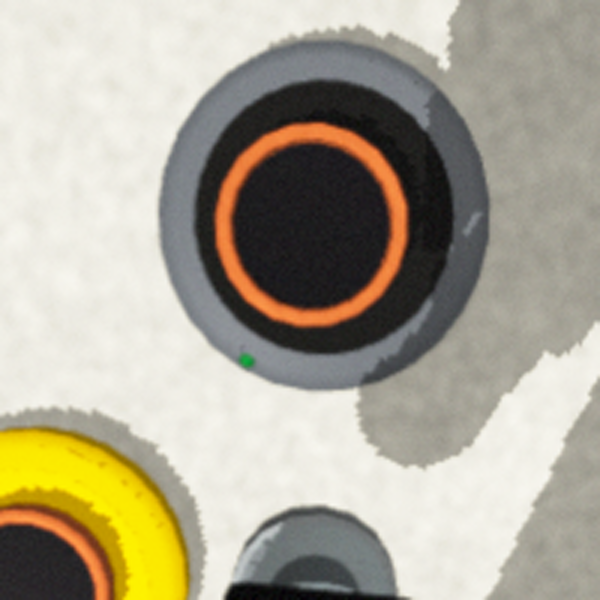

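Emit:
{"api": "carry_out", "payload": {
  "targets": [
    [0.8,0,-0.1,-1.5,0],
    [0.8,0,0,-3,0],
    [0.8,0,0,-3,0],
    [0.8,0,0,-2,0],
    [0.8,0,0,-1,0],
    [0.8,2,0,0,0],
    [0.8,1.5,0,0,0],
    [0.8,0.8,0,0,0],
    [0.8,0,0,0,0],
    [0.8,0,0,0,0],
    [0.8,0,0,0,0]
  ]
}}

```text
time: 7.25
tool_pos: [0.5105, 0.1738, 0.1166]
ee_rot: [2.87, 1.569, 0.264]
wrist_force: [0.8, 0.3, -2.7]
width: 0.0432
```

Run:
```python
from h import *
go([.5100,.1726,.1087],-59.5)
```

```text
t 7.25 pos [0.5105 0.1738 0.1166] jawyaw -59.3 F [ 0.84  0.28 -2.67] w 0.0432
R [[0.002, 0.511, -0.86], [0.001, -0.86, -0.511], [-1.0, 0.001, -0.002]]
shift cm tool axes [0.79 0.07 0.1 ] turn about tool x (down => negated): 0.2
```

Emit:
{"api": "carry_out", "payload": {
  "targets": [
    [0.8,0.3,0.07,0.1,0],
    [0.8,0.3,0,0,0],
    [0.8,0.1,0,0,0],
    [0.8,0,0,0,0],
    [0.8,0,0,0,0]
  ]
}}

```text
time: 7.75
tool_pos: [0.5095, 0.1726, 0.1085]
ee_rot: [-2.113, 1.571, 1.565]
wrist_force: [-0.2, 0.2, -3.1]
width: 0.0427
```

Emit:
{"api": "carry_out", "payload": {
  "targets": [
    [0.8,0.1,0,0,0],
    [0.8,0,0,0,0]
  ]
}}

```text
time: 7.95
tool_pos: [0.5094, 0.1726, 0.1074]
ee_rot: [-0.598, 1.571, 3.081]
wrist_force: [0.2, 0.2, -2.2]
width: 0.0429
```

Emit:
{"api": "carry_out", "payload": {
  "targets": [
    [0.8,0.1,0,0,0],
    [0.8,0,0,0,0]
  ]
}}

```text
time: 8.15
tool_pos: [0.5094, 0.1726, 0.1063]
ee_rot: [-0.694, 1.571, 2.985]
wrist_force: [0.0, 0.4, -2.5]
width: 0.0431
```

Emit:
{"api": "carry_out", "payload": {
  "targets": [
    [0.8,0.1,0,0,0],
    [0.8,0,0,0,0]
  ]
}}

```text
time: 8.35
tool_pos: [0.5094, 0.1726, 0.1053]
ee_rot: [-0.511, 1.57, -3.116]
wrist_force: [0.9, 0.3, -1.8]
width: 0.0432
```

Emit:
{"api": "carry_out", "payload": {
  "targets": [
    [0.8,0.05,0,0,0],
    [0.8,0,0,0,0]
  ]
}}

```text
time: 8.55
tool_pos: [0.5095, 0.1726, 0.1049]
ee_rot: [-1.266, 1.571, 2.412]
wrist_force: [-1.0, 0.7, -2.3]
width: 0.0432
```

Emit:
{"api": "carry_out", "payload": {
  "targets": [
    [0.8,0.05,0,0,0],
    [0.8,0,0,0,0]
  ]
}}

```text
time: 8.75
tool_pos: [0.5096, 0.1726, 0.1046]
ee_rot: [-3.027, 1.571, 0.651]
wrist_force: [-0.4, 0.2, -2.0]
width: 0.043
```

Emit:
{"api": "carry_out", "payload": {
  "targets": [
    [0.8,0.05,0,0,0],
    [0.8,0,0,0,0]
  ]
}}

```text
time: 8.95
tool_pos: [0.5096, 0.1727, 0.1046]
ee_rot: [3.09, 1.57, 0.485]
wrist_force: [-1.1, 0.9, 0.4]
width: 0.0428
```

Emit:
{"api": "carry_out", "payload": {
  "targets": [
    [0.8,0.05,0,0,0],
    [0.8,0,0,0,0]
  ]
}}

```text
time: 9.15
tool_pos: [0.5097, 0.1728, 0.1042]
ee_rot: [3.073, 1.57, 0.468]
wrist_force: [-1.1, -0.3, 1.4]
width: 0.043
```

Run:
```python
from h import *
go([.5100,.1726,.1047],-59.5)
```

```text
t 9.15 pos [0.5097 0.1728 0.1042] jawyaw -59.3 F [-1.06 -0.28  1.44] w 0.043
R [[0.001, 0.511, -0.859], [0.0, -0.859, -0.511], [-1.0, 0.0, -0.001]]
shift cm tool axes [-0.05  0.03 -0.02] turn about tool x (down => negated): 0.2
```

Contact came at TCP 0.1046. That is the floor height: the lift-off reference was 0.0787, and adding 0.026 gives 0.1047. There was no force at rim height, so the foot is in the dish. Releasing now.

Emit:
{"api": "carry_out", "payload": {
  "targets": [
    [0.8,-0.03,0,0,0],
    [0.8,0,0,0,0],
    [0.52,0,0,0,0],
    [0.48,0,0,0,0],
    [0.4,0,0,0,0],
    [0.3,0,0,0,0],
    [0.1,0,0,0,0],
    [0,0,0,0,0],
    [0,0,0,0,0],
    [0,0,0,0,0]
  ]
}}

```text
time: 10.15
tool_pos: [0.5095, 0.1726, 0.1038]
ee_rot: [-2.926, 1.571, 0.753]
wrist_force: [0.3, 0.4, 0.0]
width: 0.0924
```

Emit:
{"api": "carry_out", "payload": {
  "targets": [
    [0,-1,0,0,0],
    [0,-2,0,0,0],
    [0,-3,0,0,0],
    [0,-4,0,0,0],
    [0,-3,0,0,0],
    [0,0,0,4,0],
    [0,0,0,4,0],
    [0,0,0,3,0],
    [0,0,0,0,0],
    [0,0,0,0,0],
    [0,0,0,0,0]
  ]
}}

```text
time: 11.25
tool_pos: [0.4157, 0.1167, 0.2342]
ee_rot: [2.984, 1.57, 0.379]
wrist_force: [0.5, -0.5, 0.1]
width: 0.094
```

Run:
```python
from h import *
go([.5100,.1726,.2],-59.5)
s=snap('wrist','wrist4'); t=snap('scene','scene4')
for c in (s,t):
  print('btn',proj(c,[.5097,.1728,.141]),'if on rim',proj(c,[.5097,.1728,.145]),'foot',proj(c,[.5097,.1728,.026]))
i=cv2.resize(t['image'][120:240,300:420,::-1],None,fx=4.17,fy=4.17,interpolation=cv2.INTER_CUBIC)[:420]
cv2.imwrite('pics/fin.png',np.hstack([s['image'][:,140:430,::-1],i]))
```

```text
t 11.25 pos [0.4157 0.1167 0.2342] jawyaw -59.2 F [ 0.52 -0.47  0.11] w 0.094
R [[0.001, 0.511, -0.859], [0.0, -0.859, -0.511], [-1.0, 0.0, -0.001]]
shift cm tool axes [  3.43   0.02 -10.96] turn about tool x (down => negated): 0.3
btn [284.3  86. ] if on rim [284.3  85.5] foot [284.1  96.9]
btn [363.6 164.1] if on rim [363.8 163. ] foot [357.7 194.1]
```

View pics/fin.png

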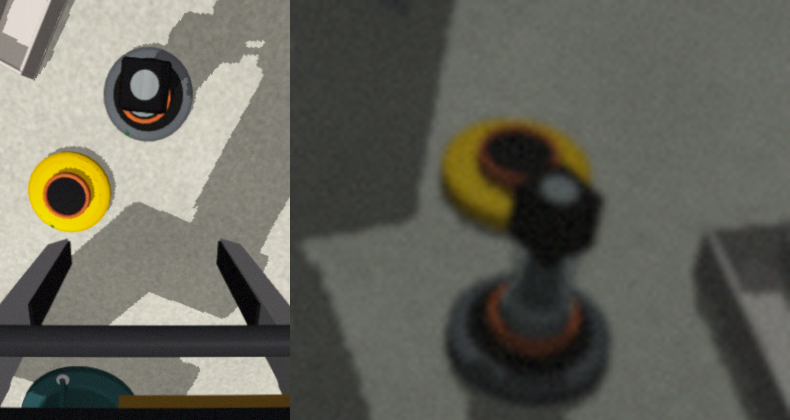

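The wrist view has the head's button at (285,84), against a predicted (284,86). In the scene crop the mill stands upright, with the copper rim visible evenly on both sides and in front of the foot. The hand is clear, so I'm handing in.

```bash
python3 -c "
from bench import robot
print(robot.close_job())"
```

```text
the job is handed in; nothing more can be done
None
```

I picked up the smallest mill across its head flats and set it into the copper dish of the grey dock. I let go, backed the gripper clear and handed the job in at about 11 s.

**Finding the pad:** I found the pad with the cameras rather than by feel. The top and wrist pictures put its centre within about 1 mm of each other, at roughly (0.510, 0.173). The foot went straight in, so I did no sliding search, and I did not push sideways to confirm that the rim blocks it.

**Seating:** I felt no contact at rim height. The foot touched down about 4 mm lower, at the dish floor height (TCP measured 0.1046, expected 0.1047). The dock saw only about 4 N in the readings.

**Last checks:**
- **Mill:** The last pictures show it upright, with the rim visible evenly around the sides and front of the foot. The head's button was within 2 pixels of where it should be. The pictures alone could not tell seated from riding on the rim, so that rests on the height and force readings.
- **Gripper:** It was open and about 110 mm clear of the mill, with wrist force near zero.
- **Bystanders:** I did not touch the tray, ladle, spatula or holder. I did not measure their positions again afterwards.

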